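# Latch, tug-test and invert a sample cassette

## Task

Close the draw latch of the inverting stand fully, so that its claw bar holds the sample cassette, let go of it, then take the cassette's handle and give it a firm steady upward tug of 10 to 20 newtons, held about a second, to prove that the latch holds. Only then let go and turn the cradle by its crank a full half turn, to its stop, so that the latched cassette hangs upside down, and let go. Do not wrench the latch, and leave the things around it alone.

Things in the scene. Friction and masses are not known exactly. Their poses are not given: they have to be found in the camera images.
- stand: Fixed grey inverting stand: a base plate 150 x 235 mm, 13 mm high, with one pillar (60 x 34 mm, 166 mm high) centred 105 mm to its right. Origin: on the bench straight below the middle of the cradle. Its x points away from the robot, y to the left (with the stand's yaw), z up. The cradle's turning axis is level, along the stand's y, 135 mm above the origin. The aluminium cradle lies left of the pillar, the crank right of it, the latch on the cradle's left end.
- cradle (a joint): Turn of the cradle, rad: 0 = upright (at a stop), 3.14 = upside down (at a stop). It grows as the crank grip moves from the near side up over the top to the far side. Friction 0.25 N m holds it where it is left (about 4 N at the crank grip).
- crank_grip (a point): Middle of the black crank grip, a sleeve that spins freely on its pin: a round bar 16 mm in diameter and 71 mm long, parallel to the turning axis, from 144 to 215 mm right of the stand's origin; this point is 185 mm right of it. The grip circles the axis at 60 mm radius, fixed to the cradle: at 0 it is straight in front (robot side) of the axis at the axis height, at 3.14 straight behind. The point turns with the cradle.
- seat (a point): Centre of the cradle's floor, 35 mm below the turning axis when upright; turns with the cradle (x, y, z as the stand's when upright). Where the cassette's origin lies when seated.
- latch_lever (a joint): Swing of the latch lever, rad: 0 = fully open (lever points outward to the left and 50 degrees up), 1.48 = fully closed, at its stop (35 degrees below level). Friction 0.2 N m: it stays where it is left; some 3 N pressed down near its tip moves it. It starts between 0.15 and 0.6. The bail goes past dead centre at 1.22; below 1.36 it does not count as closed.
- lever_tip (a point): Round end bar (10 mm thick, 28 mm wide) of the steel latch lever, 90 mm from the lever's pivot. The pivot is parallel to the stand's x, 71 mm left of the turning axis' middle and 15 mm below the axis (upright). Closed by pressing its outer part straight down from above, for example 135 mm left of the stand's origin, until it stops.
- bail: Steel bail of the latch, 54 mm wide, with the claw bar across its end; origin on its hinge, on the lever 12 mm from the pivot. Linked to the lever: as that goes down, the bar swings in over the keeper. Closed, the bar stands 3 to 6 mm above the keeper (a screw setting that cannot be seen): the cassette rises freely by that much before the latch takes the load, and is then held stiffly.
- cassette: Loose sample cassette, grey box with white lid, 76 (x) x 120 (y) x 60 mm high, about 0.24 kg, seated upright in the cradle at the start, axes as the stand's. Origin: centre of its underside, 100 mm above the bench. On its left end a keeper ledge (28 mm wide, stands out 14 mm, top 43 mm above the underside), on its right end a tongue under the cradle's fixed lip (7.5 mm below the lip, so that the latch takes the load first).
- cassette_handle (a point): Middle of the steel handle on the cassette's lid: a round bar 12 mm in diameter, 56 mm long along the cassette's x, its centre 28 mm above the lid (88 mm above the underside) and 35 mm left of the cassette's middle. With the latch closed, most of an upward pull, less the weight, goes into the latch.
- beaker: Bystander: beaker, 67 mm wide, 91 mm high. Origin under its centre.
- wash_bottle: Bystander: wash bottle, 197 mm high. Origin under its centre.
- timer: Bystander: square timer, 66 mm wide, 18 mm high. Origin under its centre.
- tape_roll: Bystander: roll of tape, 64 mm wide, 19 mm high. Origin under its centre.

How it is judged:
By the outcome, as a careful person would: the job done as asked, in the order asked, and still so for the second after the job is handed in, with the robot touching nothing.
It also fails if it takes over 67 s, if anything falls off the work surface, if the arm or the gripper's body presses on something with over 40 N, if the wrist force passes 120 N, or if a joint passes its speed limit or range.

## Robot

A 7-joint arm with a two-finger parallel gripper is mounted at the origin on a cart in front of the work surface, level with it; the furniture and walls round the work are solid. World frame = base frame: x ahead of the robot, y to its left, z up, the work surface at z = 0. Lengths are in m, angles in rad, forces in N, time in s.
With the tool pointing down it reaches from about 0.425 to 0.875 m from the base axis. Payload 8.4 kg.
Tool frame: the origin (TCP) lies on the centre line of the jaws, within the pads' length; the fingertips stand 8 mm ahead of it and the grasp point (between the pads) lies 11 mm behind it (robot.nose_length is the distance from the TCP to the fingertips, in m); z points along the fingers, y is the line along which they close (so a half turn about z gives the same grasp; the last joint's range is limited). The gripper opens to 87 mm and grips with 3 to 60 N. Pads are 19 mm wide; open, the fingers measure 117 mm over their backs; the gripper's body (75 mm by 190 mm) begins 51 mm behind the grasp point.
Start: joints at [1.169, 0.333, 0.04, 1.465, -0.013, 1.343, -0.059], TCP at [0.194, -0.62, 0.196] pointing down, gripper open.
Joint ranges: [-2.58, 2.58], [-0.38, 2.09], [-1.3, 1.39], [0.25, 2.4], [-1.5, 4.64], [0.08, 2.09], [-2.65, 2.65]. Speed limits (rad/s): [2.22, 2.22, 2.79, 2.79, 3.14, 3.14, 3.14].

## Interface

Orientations are given as a rotation vector (axis times angle).
In Python, from bench import robot gives the robot as it stands.
- The arm moves only by the shell command python3 -m inch 'ROWS'. ROWS is JSON, a list of rows, each a list of 3 entries, a list of its own where there are three numbers: the shift along the tool's x, y, z in m, then the turn, a rotation vector about the tool's x, y, z in rad, then the finger opening in m, from 0 to 0.087. In form: [[[tx, ty, tz], [rx, ry, rz], jaw], ...]. A call has 1 to 10 rows; each row shifts and turns the commanded pose from where the row before left it, along the tool's axes as they then stand; what a row does not reach is not made up. A row lasts 1/10 s, in which the tool goes at most 50 mm and 8.59 degrees, less where a joint would pass 70% of its speed; a pose out of reach is approached as far as the arm can. A call with a gripper value outside its range is refused whole. The fingers move at their own pace and stop on an object; the grip force is fixed at half the most. Time passes only in rows, so rows that do not move let the fingers close. It gives the time, the measured TCP pose, the force, the opening and the grip force at its end, in the units of the state.
- robot.state(): the state, without advancing time (a new reading comes with each control period).
- robot.read_camera(name): name is "scene" or "top" or "wrist"; returns a dict with "img" (384x512x3 uint8, blue, green, red), "fx", "fy", "cx", "cy" (pixels), "R" (3x3) and "t" (3): a world point X has camera coordinates R X + t; the wrist camera has in their place "hand_eye" (4x4, takes a point from camera to tool coordinates, whose origin is the TCP and whose axes are the flange's). Camera axes: x right, y down, z forward; pixel columns grow to the right and rows downward; lengths in m; the calibration is good to about 2 mm. A picture is of the moment at which its call begins: read the wrist's pose just before it. There is no depth.
- robot.close_job(): hands the job in; it is judged then, once.
The state is a dict: "time": time; "q": joint angles; "joint_vel": joint speeds; "joint_efforts": joint torques, N m; "position": TCP position; "ee_rot": TCP orientation; "ft_force": force on the tool from outside, world axes, zero at the start; "moment": the same for the moment, N m; "opening": finger opening in m; "grip_force": force on a finger pad.
Only numpy, scipy, OpenCV 4.12 (cv2) and the standard library are available. Lean on these libraries where they do the work, as an engineer would, in place of code of your own. Each camera call takes 0.05 s, during which the arm holds its last target. There are 200 camera calls.

## Working session

There is one attempt and no reset: what is moved stays moved. The work goes in short steps, Python scripts to look and compute and a shell command to move; the robot and the scene stay as the last step left them, time stands still between calls to the robot, and variables do not carry over. Pictures are saved under pics/ and viewed, at most 10 in all, crops included, and the job is handed in when it is done.

```bash
mkdir -p pics; ls
python3 - <<'E'
from bench import robot
import cv2
for n in("scene","top"):
    c=robot.read_camera(n); cv2.imwrite(f"pics/{n}0.png",c["img"]); print(n,c["fx"],c["cx"],c["cy"],c["R"],c["t"])
s=robot.state(); print(s)
E
```

```text
pics
scene 383.28907396764004 254.12061983096913 194.58626233827573 [[ 9.99975363e-01 -5.95520021e-03 -3.71594286e-03]
 [-7.01914765e-03 -8.53220426e-01 -5.21503247e-01]
 [-6.48621031e-05  5.21516482e-01 -8.53241206e-01]] [-0.51506116  0.05911676  1.08797474]
top 473.7871625897102 254.97940334189477 189.9155186139003 [[ 1.28045429e-03 -9.99963865e-01 -8.40415243e-03]
 [-9.85690533e-01  1.54519634e-04 -1.68564973e-01]
 [ 1.68560180e-01  8.49973323e-03 -9.85654717e-01]] [0.00390928 0.55116342 1.52051513]
{'time': 0.1, 'q': array([ 1.16884078,  0.3338559 ,  0.03989068,  1.46618205, -0.01339204,
        1.34331233, -0.05850252]), 'joint_vel': array([-0.00089262, -0.00148246,  0.00153304, -0.00150144,  0.00075453,
        0.00075478, -0.00014731]), 'joint_efforts': array([ 4.09497181e-03, -6.57818770e+01,  1.33976407e+00, -4.04713368e+01,
       -5.97898616e-02,  4.09338449e-02,  7.42220664e-05]), 'position': array([ 0.19361747, -0.62000163,  0.19503876]), 'ee_rot': array([-3.10423726e+00, -4.73483126e-01,  5.27970187e-04]), 'ft_force': array([-0.20045735,  0.07043095, -0.79473636]), 'moment': array([-0.0268976 , -0.00220377,  0.02480583]), 'grip_force': 0.0, 'opening': 0.08713495621661281}
```

View pics/scene0.png

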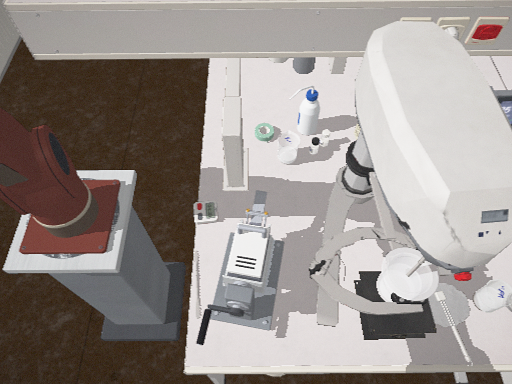

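View pics/top0.png

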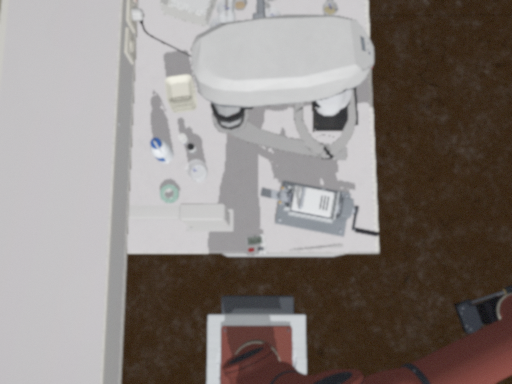

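The scene view shows the stand at about (245,275), with the lever at (260,200) and the crank grip at (203,325). A big microscope-like machine stands to the right, and a grey partition at (235,130). Next I enlarge both views.

Run:
```python
import cv2
a=cv2.imread("pics/scene0.png")[180:350,180:300]; b=cv2.imread("pics/top0.png")[165:255,225:385]
a=cv2.resize(a,None,fx=3.5,fy=3.5,interpolation=cv2.INTER_CUBIC); b=cv2.resize(b,None,fx=5,fy=5,interpolation=cv2.INTER_CUBIC)
cv2.imwrite("pics/sc.png",a);cv2.imwrite("pics/tc.png",b)
```

```text
(no output)
```

View pics/sc.png

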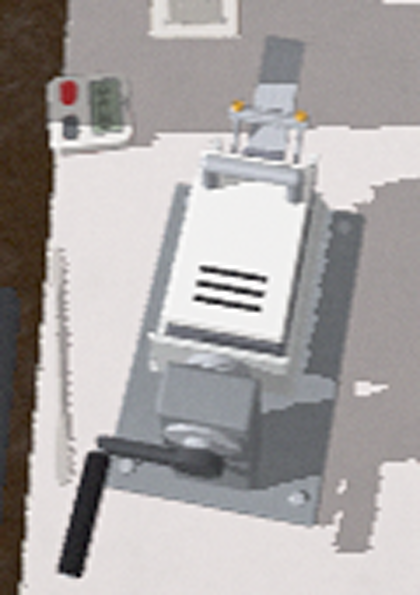

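View pics/tc.png

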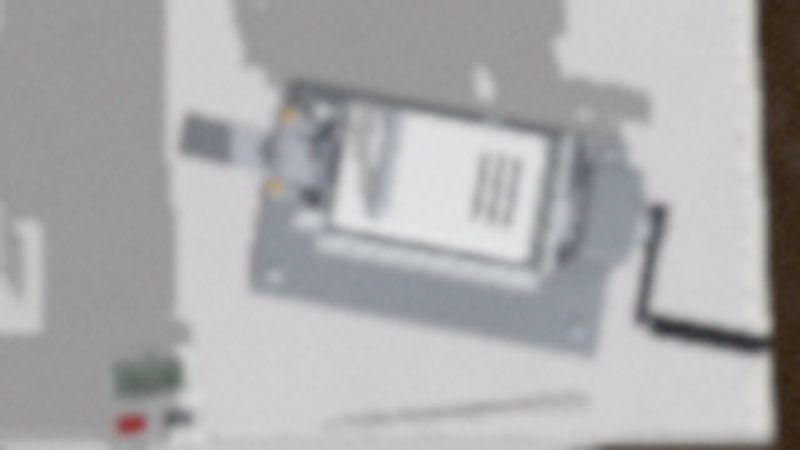

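The crank grip runs (98,455)→(70,575) in the scene crop and (650,325)→(770,345) in the top crop. The handle ends are at (210,178) and (297,190) in the scene crop, and the lever end is near (283,42) there and (187,137) in the top crop.

```bash
cat > h.py <<'E'
import numpy as np
from scipy.spatial.transform import Rotation as Ro
from bench import robot
def proj(c,X):
    p=np.asarray(X)@np.array(c["R"]).T+c["t"]; return p[:,:2]/p[:,2:]*[c["fx"],c["fy"]]+[c["cx"],c["cy"]]
def W(p,X):
    X=np.atleast_2d(X); c,s=np.cos(p[2]),np.sin(p[2])
    return np.c_[p[0]+c*X[:,0]-s*X[:,1],p[1]+s*X[:,0]+c*X[:,1],X[:,2]]
def lev(q,r=.09):
    a=np.radians(50)-q; return [0,.071+r*np.cos(a),.120+r*np.sin(a)]
E
python3 - <<'E'
from h import *
from scipy.optimize import least_squares
S=robot.read_camera("scene");T=robot.read_camera("top")
g=[[-.06,-.144,.135],[-.06,-.215,.135]]
lid=[[.038,.06,.16],[-.038,.06,.16],[.038,-.06,.16],[-.038,-.06,.16]]
h=[[-.028,.035,.188],[.028,.035,.188]]
sp=np.array([[98,455],[70,575],[165,335],[210,178],[297,190],[283,42]])/3.5+[180,180]
tp=np.array([[650,325],[770,345],[348,100],[330,228],[552,135],[530,262],[187,137]])/5+[225,165]
def f(p):
    L=[lev(p[3],.095)]
    return np.r_[(proj(S,W(p,g+[lid[3]]+h+L))-sp).ravel(),(proj(T,W(p,g+lid+L))-tp).ravel()]
print(-S["R"].T@S["t"],-T["R"].T@T["t"])
r=least_squares(f,[.56,-.2,-.1,.3],loss="soft_l1");p=r.x
print(p,np.round(f(p).reshape(-1,2),1))
print("lever tip",W(p,lev(p[3])),"handle",W(p,[0,.035,.188]),"grip",W(p,[-.06,-.185,.135]),"axis",W(p,[0,-.185,.135]))
E
```

```text
[ 0.51553398 -0.52002443  0.95722052] [ 0.28697326 -0.0091      1.59164261]
[ 0.50128523 -0.17619535 -0.19208339  0.57115561] [[-0.5  1. ]
 [-1.1  1.6]
 [-1.5 -4.3]
 [-1.3 -3.1]
 [-1.5 -2.4]
 [-0.  -0.2]
 [ 0.7 -1.2]
 [-0.3 -0.8]
 [ 2.  -0.9]
 [ 1.2 -2.4]
 [-0.2 -0.6]
 [ 0.1 -1.7]
 [-0.7 -2. ]]
lever tip [[ 0.53124577 -0.02214164  0.14672653]] handle [[ 0.50796688 -0.14183904  0.188     ]] grip [[ 0.4070714  -0.34633868  0.135     ]] axis [[ 0.46596792 -0.35779294  0.135     ]]
```

Run:
```python
from h import *
S=robot.read_camera("scene");T=robot.read_camera("top")
def ray(c,u):
    d=c["R"].T@np.array([(u[0]-c["cx"])/c["fx"],(u[1]-c["cy"])/c["fy"],1]);return -c["R"].T@c["t"],d
def tri(u,v):
    a,d=ray(S,u);b,e=ray(T,v);k=np.linalg.lstsq(np.c_[d,-e],b-a,rcond=None)[0];P,Q=a+k[0]*d,b+k[1]*e
    return (P+Q)/2,np.linalg.norm(P-Q)
def at(c,u,z): a,d=ray(c,u);return (a+d*(z-a[2])/d[2])
print("black tip",tri((315,268),(328,153)))
print("partition bottom near end scene",at(S,(237,190),0),"top-face end",[at(T,(225,205),z) for z in(0,.2,.3)],[at(S,(233,97),z) for z in(.1,.2,.3)])
print(tri((228,97),(225,205)), tri((242,97),(225,220)))
s=robot.state();R=Ro.from_rotvec(s["ee_rot"]);print(R.as_matrix())
p=[.5013,-.1762,-.192]
for n,X,yaw in(("handle",W(p,[0,.035,.32])[0],-.192),("lever",W(p,[0,.135,.30])[0],-.192+np.pi/2),):
    D=Ro.from_matrix(np.c_[[np.cos(yaw),np.sin(yaw),0],[np.sin(yaw),-np.cos(yaw),0],[0,0,-1]])
    print(n,X,R.inv().apply(X-s["position"]),(R.inv()*D).as_rotvec())
w=robot.read_camera("wrist");print(w["hand_eye"],w["fx"])
```

```text
black tip (array([ 0.64682638, -0.22271048,  0.16345869]), np.float64(0.0005485368807046808))
partition bottom near end scene [4.65066754e-01 8.13126826e-02 1.11022302e-16] top-face end [array([0.50727728, 0.1062426 , 0.        ]), array([0.47959468, 0.09174907, 0.2       ]), array([0.46575338, 0.08450231, 0.3       ])] [array([0.45200354, 0.35958995, 0.1       ]), array([0.45941476, 0.25697757, 0.2       ]), array([0.46682597, 0.15436519, 0.3       ])]
(array([0.45873712, 0.08003691, 0.37143624]), np.float64(0.0058496140013760125)) (array([0.45475324, 0.08579326, 0.35696136]), np.float64(0.07343392590956248))
[[ 9.54516511e-01  2.98157977e-01 -2.26965503e-04]
 [ 2.98158059e-01 -9.54516343e-01  5.68229566e-04]
 [-4.72201044e-05 -6.10056097e-04 -9.99999813e-01]]
handle [ 0.50797879 -0.14184314  0.32      ] [ 0.44259378 -0.36301724 -0.12425425] [-5.85879074e-04  1.97169307e-04  4.94762331e-01]
lever [ 0.52706104 -0.04368069  0.3       ] [ 0.49007698 -0.45101318 -0.1042028 ] [-5.75430456e-04 -2.85647023e-04 -1.07603395e+00]
[[ 3.74461420e-04 -9.55410078e-01 -2.95281972e-01  8.09253166e-02]
 [ 9.99999654e-01  1.38322594e-04  8.20593580e-04 -2.35790482e-04]
 [-7.43159208e-04 -2.95282177e-01  9.55409799e-01 -1.89401907e-01]
 [ 0.00000000e+00  0.00000000e+00  0.00000000e+00  1.00000000e+00]] 317.78102358899247
```

```bash
python3 -m inch '[[[0,0,-0.035],[0,0,0],0.02],[[0,0,-0.035],[0,0,0],0],[[0,0,-0.034],[0,0,0],0],[[0.03,-0.028,0],[0,0,0],0],[[0.03,-0.028,0],[0,0,0],0],[[0.03,-0.028,0],[0,0,0],0],[[0.03,-0.028,0],[0,0,0],0],[[0.03,-0.028,0],[0,0,0],0],[[0.03,-0.028,0],[0,0,0],0],[[0.03,-0.028,0],[0,0,0],0]]' && python3 -m inch '[[[0.03,-0.028,0],[0,0,0],0],[[0.03,-0.028,0],[0,0,0],0],[[0.03,-0.028,0],[0,0,0],0],[[0.03,-0.028,0],[0,0,0],0],[[0.03,-0.028,0],[0,0,0],0],[[0.03,-0.028,0],[0,0,0],0],[[0.03,-0.028,0],[0,0,0],0],[[0.03,-0.028,0],[0,0,0],0],[[0.03,-0.028,0],[0,0,0],0]]' && python3 -m inch '[[[0,0,0],[0,0,-0.135],0],[[0,0,0],[0,0,-0.135],0],[[0,0,0],[0,0,-0.135],0],[[0,0,0],[0,0,-0.135],0],[[0,0,0],[0,0,-0.135],0],[[0,0,0],[0,0,-0.135],0],[[0,0,0],[0,0,-0.135],0],[[0,0,0],[0,0,-0.131],0],[[0,0,0],[0,0,0],0]]'
python3 - <<'E'
from h import *
import cv2
s=robot.state();w=robot.read_camera("wrist");cv2.imwrite("pics/w1.png",cv2.resize(w["img"],None,fx=1.5,fy=1.5))
print(s["q"],list(s["position"]),list(s["ee_rot"]))
E
```

```text
time: 1.35
position: [0.3363, -0.3691, 0.3]
ee_rot: [3.105, 0.473, 0.0]
ft_force: [0.9, 0.8, -0.5]
opening: 0.0151
grip_force: 0.0
time: 2.25
position: [0.5189, -0.0482, 0.3002]
ee_rot: [3.105, 0.473, 0.001]
ft_force: [0.9, 0.6, 0.4]
opening: 0.0002
grip_force: 0.0
time: 3.15
position: [0.5184, -0.0497, 0.2999]
ee_rot: [2.422, 2.001, 0.0]
ft_force: [0.8, 0.1, -0.1]
opening: 0.0003
grip_force: 0.0
[ 0.56319276  0.06831796 -0.57962602  1.58072288  0.0375372   1.50363392
 -0.20784737] [np.float64(0.5183571781225428), np.float64(-0.04968460895865987), np.float64(0.2999328278294185)] [np.float64(2.422032054836647), np.float64(2.0006793244220513), np.float64(6.53971502919002e-05)]
```

View pics/w1.png

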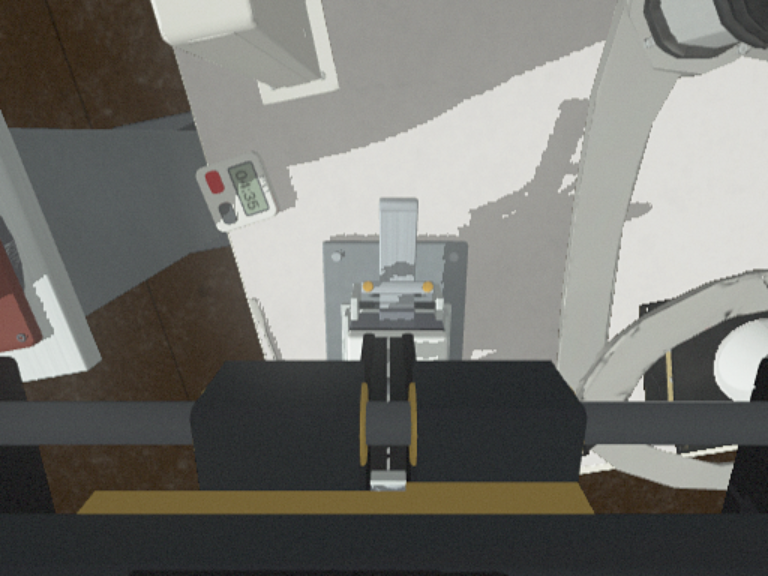

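The wrist view is square with the stand. The lever's end is at (398,200), the plate's left corners are at (324,243) and (467,241), and the fingers are at column 388.

```bash
cat >> h.py <<'E'
def wray(s,w,u):
    H=np.array(w["hand_eye"]);R=Ro.from_rotvec(s["ee_rot"]).as_matrix()
    d=np.array([(u[0]-w["cx"])/w["fx"],(u[1]-w["cy"])/w["fy"],1])
    return s["position"]+R@H[:3,3],R@(H[:3,:3]@d)
def wat(s,w,u,z):
    a,d=wray(s,w,u);return a+d*(z-a[2])/d[2]
E
python3 - <<'E'
from h import *
s=robot.state();w=robot.read_camera("wrist")
p=[.5013,-.1762,-.192];c,sn=np.cos(p[2]),np.sin(p[2])
def loc(X): d=X[:2]-p[:2];return np.round([c*d[0]+sn*d[1],-sn*d[0]+c*d[1],X[2]],4)
for n,u,z in(("pl",(324,243),.013),("pl",(467,241),.013),("tip",(380,200),.147),("tip",(417,200),.147),("tip",(398,200),.135),("tip",(398,200),.155),("knL",(368,287),.16),("knR",(428,287),.16)):
    print(n,loc(wat(s,w,np.array(u)/1.5,z)))
print("tcp",loc(s["position"]))
E
```

```text
pl [-0.0727  0.1013  0.013 ]
pl [0.0732 0.103  0.013 ]
tip [-0.0131  0.1629  0.147 ]
tip [0.0133 0.1628 0.147 ]
tip [0.     0.1612 0.135 ]
tip [-0.0004  0.1639  0.155 ]
knL [-0.0221  0.1018  0.16  ]
knR [0.0215 0.1016 0.16  ]
tcp [-0.0074  0.1274  0.2999]
```

```bash
python3 -m inch '[[[0.010,0.0074,0.02],[0,0,0],0],[[0,0,0.035],[0,0,0],0],[[0,0,0.035],[0,0,0],0],[[0,0,0.03],[0,0,0],0],[[0,0,0.015],[0,0,0],0],[[0,0,0.008],[0,0,0],0],[[0,0,0.008],[0,0,0],0],[[0,0,0.008],[0,0,0],0],[[0,0,0.008],[0,0,0],0]]'
python3 -m inch '[[[0,0,0.008],[0,0,0],0],[[0,0,0.008],[0,0,0],0],[[0,0,0.006],[0,0,0],0],[[0,0,0.006],[0,0,0],0],[[0,0,0.004],[0,0,0],0],[[0,0,0],[0,0,0],0]]'
```

```text
time: 4.15
position: [0.5282, -0.0413, 0.1332]
ee_rot: [2.424, 1.997, 0.002]
ft_force: [-0.2, 0.1, -0.3]
opening: 0.0005
grip_force: 0.0
time: 4.75
position: [0.5273, -0.0413, 0.1003]
ee_rot: [-2.424, -1.998, 0.001]
ft_force: [0.1, 0.2, 1.1]
opening: 0.0004
grip_force: 0.0
```

Run:
```python
from h import *
import cv2
s=robot.state();w=robot.read_camera("wrist");cv2.imwrite("pics/w2.png",w["img"])
print(s["ft_force"],s["moment"])
```

```text
[0.12675389 0.153631   1.1196422 ] [ 0.00833687 -0.00919695 -0.02977743]
```

View pics/w2.png

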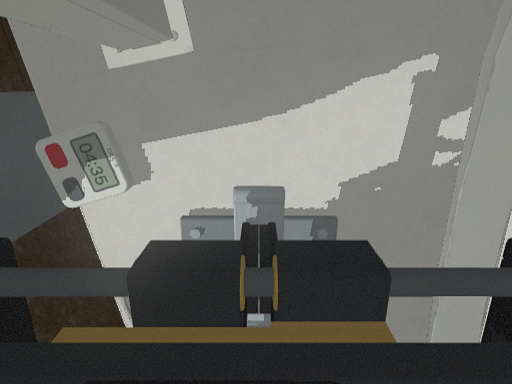

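The fingers are on the lever, which follows them down; its end is at (259,187). I keep pressing.

```bash
python3 -m inch '[[[0,0,0.004],[0,0,0],0],[[0,0,0.004],[0,0,0],0],[[0,0,0.003],[0,0,0],0]]';python3 -m inch '[[[0,0,0.002],[0,0,0],0],[[0,0,0.001],[0,0,0],0]]'
```

```text
time: 5.1
position: [0.5276, -0.0414, 0.0897]
ee_rot: [2.424, 1.998, 0.0]
ft_force: [-0.9, -1.0, 4.3]
opening: 0.0003
grip_force: 1.7
time: 5.3
position: [0.5276, -0.0416, 0.0867]
ee_rot: [2.424, 1.998, -0.0]
ft_force: [-1.0, -0.9, 3.9]
opening: 0.0003
grip_force: 1.6
```

```bash
python3 -m inch '[[[0,0,0.002],[0,0,0],0],[[0,0,0.002],[0,0,0],0]]';python3 -m inch '[[[0,0,0.002],[0,0,0],0],[[0,0,0.002],[0,0,0],0]]'; python3 -m inch '[[[0,0,0.001],[0,0,0],0],[[0,0,0.001],[0,0,0],0]]'
```

```text
time: 5.5
position: [0.5277, -0.0416, 0.0829]
ee_rot: [2.424, 1.998, -0.0]
ft_force: [-0.4, -0.9, 3.4]
opening: 0.0005
grip_force: 1.6
time: 5.7
position: [0.5277, -0.0413, 0.0788]
ee_rot: [2.424, 1.998, 0.0]
ft_force: [-0.8, -1.9, 3.5]
opening: 0.0001
grip_force: 1.6
time: 5.9
position: [0.5276, -0.0412, 0.0768]
ee_rot: [-2.424, -1.998, -0.0]
ft_force: [-0.2, -1.4, 3.6]
opening: 0.0004
grip_force: 1.5
```

```bash
python3 -m inch '[[[0,0,0.001],[0,0,0],0],[[0,0,0.001],[0,0,0],0],[[0,0,0.001],[0,0,0],0]]';python3 -m inch '[[[0,0,0.001],[0,0,0],0],[[0,0,0.001],[0,0,0],0]]'; python3 -m inch '[[[0,0,0.001],[0,0,0],0],[[0,0,0.001],[0,0,0],0]]'
```

```text
time: 6.2
position: [0.5276, -0.0412, 0.0738]
ee_rot: [-2.424, -1.998, -0.0]
ft_force: [0.2, -1.0, 4.6]
opening: 0.0002
grip_force: 1.5
time: 6.4
position: [0.5276, -0.0412, 0.0718]
ee_rot: [-2.424, -1.998, -0.0]
ft_force: [0.5, -1.1, 3.4]
opening: 0.0004
grip_force: 1.5
time: 6.6
position: [0.5276, -0.0412, 0.0698]
ee_rot: [-2.424, -1.998, -0.0]
ft_force: [0.0, -0.5, 4.2]
opening: 0.0002
grip_force: 1.5
```

```bash
python3 -m inch '[[[0,0,0.001],[0,0,0],0],[[0,0,0.001],[0,0,0],0],[[0,0,0.001],[0,0,0],0]]';python3 - <<'E'
from h import *
import cv2
S=robot.read_camera("scene")["img"][170:290,190:320];s=robot.state();w=robot.read_camera("wrist")["img"]
a=cv2.resize(S,(390,360),interpolation=cv2.INTER_CUBIC);b=cv2.resize(w[150:270,180:340],(400,360)[0:2])
cv2.imwrite("pics/m3.png",np.hstack([a,b]))
E
```

```text
time: 6.9
position: [0.5276, -0.0412, 0.0668]
ee_rot: [-2.424, -1.998, -0.0]
ft_force: [-0.7, -0.9, 3.8]
opening: 0.0005
grip_force: 1.5
```

View pics/m3.png

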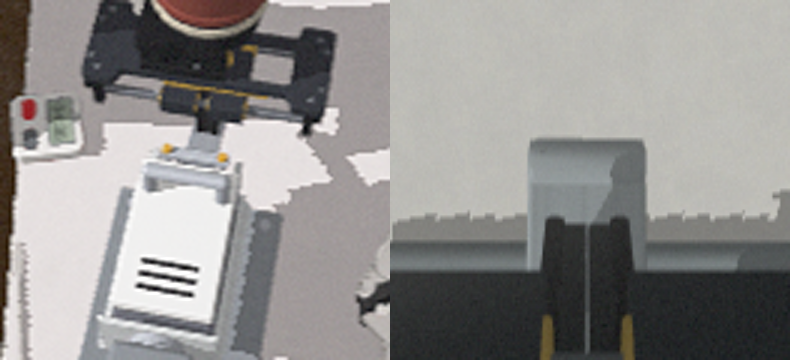

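The bail has swung in over the keeper and the fingers rest on the lever. The lever's end is at wrist pixel (259,196), from which I work out the lever angle.

```bash
python3 - <<'E'
from h import *
s=robot.state();w=robot.read_camera("wrist");p=[.5013,-.1762,-.192]
f=w["fx"];H=np.array(w["hand_eye"]);R=Ro.from_rotvec(s["ee_rot"]).as_matrix()
for q in np.arange(.8,1.5,.08):
    X=W(p,lev(q,.09))[0]; rows=[]
    for th in np.linspace(0,6.28,40):
        Y=X+.005*(np.cos(th)*np.array([.19,.98,0])+np.sin(th)*np.array([0,0,1]))
        c=H[:3,:3].T@(R.T@(Y-s["position"])-H[:3,3]);rows.append(c[1]/c[2]*w["fy"]+w["cy"])
    print(round(q,2),round(min(rows),1),round(lev(q)[1],3),round(lev(q)[2],3))
print(s["position"])
E
python3 -m inch '[[[0,0,0.001],[0,0,0],0],[[0,0,0.001],[0,0,0],0],[[0,0,0.001],[0,0,0],0]]'
```

```text
0.8 214.5 0.161 0.127
0.88 208.2 0.161 0.119
0.96 203.5 0.161 0.112
1.04 200.4 0.16 0.105
1.12 198.6 0.158 0.098
1.2 197.9 0.156 0.091
1.28 198.3 0.154 0.084
1.36 199.6 0.151 0.078
1.44 201.8 0.147 0.072
[ 0.52751562 -0.04115447  0.06668825]
time: 7.35
position: [0.5276, -0.0413, 0.0638]
ee_rot: [2.424, 1.998, 0.0]
ft_force: [-0.0, -1.6, 3.5]
opening: 0.0004
grip_force: 1.4
```

Run:
```python
from h import *
s=robot.state();w=robot.read_camera("wrist")
H=np.array(w["hand_eye"]);R=Ro.from_rotvec(s["ee_rot"]).as_matrix()
for x in(-.0095,0,.0095):
  for z in(-.011,.008,):
    c=H[:3,:3].T@(np.array([x,0,z])-H[:3,3]);print(x,z,np.round(c[:2]/c[2]*w["fx"]+[w["cx"],w["cy"]],1))
print(robot.nose_length,s["moment"],s["joint_vel"].round(3))
S=robot.read_camera("scene");p=[.5013,-.1762,-.192]
for q in(.9,1.2,1.48):print(q,proj(S,W(p,[lev(q,.04),lev(q,.06),lev(q,.09)])).round(1).tolist())
import cv2
i=S["img"];cv2.imwrite("pics/m4.png",np.hstack([cv2.resize(i[205:240,235:285],(500,350),interpolation=cv2.INTER_CUBIC),cv2.resize(w["img"][170:250,220:300],(300,350)[0:2])]))
```

```text
-0.0095 -0.011 [259.2 241.7]
-0.0095 0.008 [259.1 228.8]
0 -0.011 [259.2 227.7]
0 0.008 [259.1 215.8]
0.0095 -0.011 [259.2 213.2]
0.0095 0.008 [259.1 202.4]
0.008 [-0.18590191 -0.0597106  -0.03845312] [-0.002  0.013  0.002  0.01   0.007 -0.019 -0.007]
0.9 [[257.1, 215.1], [258.5, 208.3], [260.6, 198.4]]
1.2 [[256.9, 218.0], [258.3, 212.7], [260.2, 205.1]]
1.48 [[256.5, 221.6], [257.7, 218.1], [259.4, 213.0]]
```

View pics/m4.png

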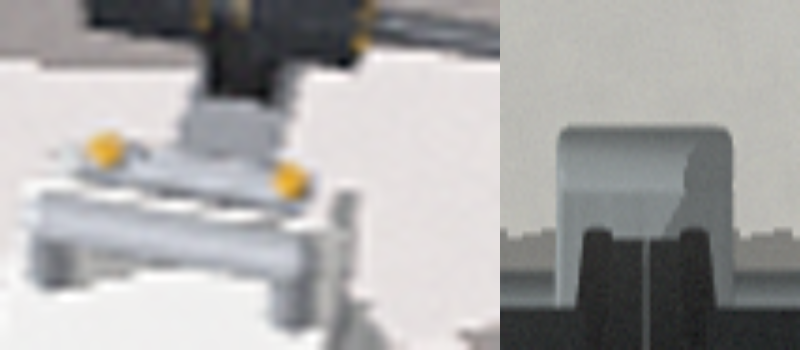

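```bash
for i in 1 2 3 4; do python3 -m inch '[[[0,0,0.001],[0,0,0],0],[[0,0,0.001],[0,0,0],0]]' | grep -E 'posi|ft_'; done
```

```text
position: [0.5276, -0.0412, 0.0618]
ft_force: [0.3, -0.6, 3.5]
position: [0.5276, -0.0412, 0.0598]
ft_force: [0.2, -0.4, 3.5]
position: [0.5278, -0.0412, 0.0581]
ft_force: [-2.1, -0.7, 11.8]
position: [0.5283, -0.0411, 0.0573]
ft_force: [-5.0, 1.6, 23.1]
```

Force rose sharply to 23 N, so the lever is at its stop. I lift off, move over the handle and check the lever.

```bash
python3 -m inch '[[[0,0,-0.02],[0,0,0],0],[[0,0,-0.03],[0,0,0],0],[[0,0,-0.04],[0,0,0],0.03],[[0,0,-0.04],[0,0,0],0.04],[[0,0,-0.04],[0,0,0],0.04],[[0,0,-0.03],[0,0,0],0.04],[[0,0,0],[0,0,0],0.04]]'
python3 - <<'E'
from h import *
import cv2
s=robot.state();w=robot.read_camera("wrist");p=[.5013,-.1762,-.192]
H=np.array(w["hand_eye"]);R=Ro.from_rotvec(s["ee_rot"]).as_matrix()
def pw(X):
    c=(R.T@(np.asarray(X)-s["position"]).T).T-H[:3,3];c=c@H[:3,:3];return (c[:,:2]/c[:,2:]*w["fx"]+[w["cx"],w["cy"]]).round(1)
for q in(.9,1.2,1.36,1.48):print(q,pw(W(p,[lev(q,.03),lev(q,.095)])).tolist())
cv2.imwrite("pics/m5.png",np.hstack([cv2.resize(w["img"][100:300,180:340],(400,500)),cv2.resize(robot.read_camera("scene")["img"][190:240,230:290],(390,500),interpolation=cv2.INTER_CUBIC)]))
E
```

```text
time: 8.95
position: [0.5293, -0.041, 0.2598]
ee_rot: [2.421, 1.996, 0.006]
ft_force: [1.0, 0.8, -0.4]
opening: 0.0326
grip_force: 0.0
0.9 [[256.5, 200.9], [256.4, 141.9]]
1.2 [[256.4, 199.6], [256.4, 142.4]]
1.36 [[256.4, 199.9], [256.4, 145.5]]
1.48 [[256.5, 200.5], [256.4, 149.0]]
```

View pics/m5.png

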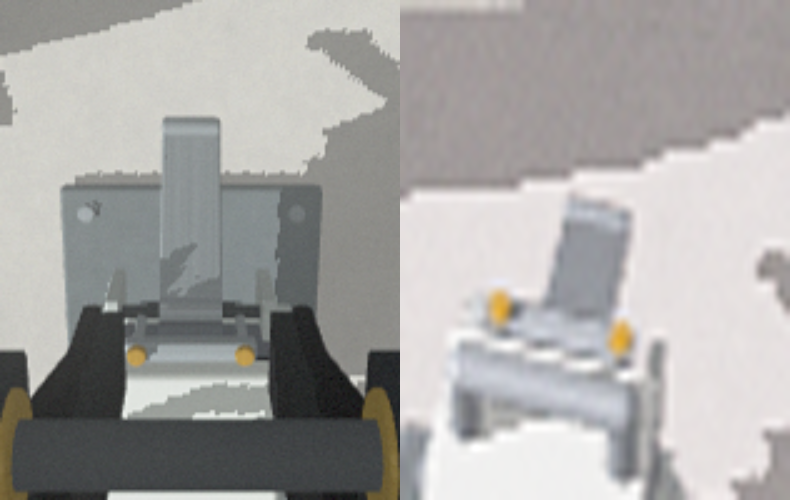

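The lever's end is at wrist (257,147) and scene (261,210), which fits about 1.4–1.48 rad: closed, with the claw over the keeper. Now to the handle.

```bash
python3 -m inch '[[[-0.035,-0.0017,0],[0,0,0],0.04],[[-0.035,0,0],[0,0,0],0.04],[[-0.033,0,0],[0,0,0],0.04],[[0,0,0],[0,0,-0.143],0.04],[[0,0,0],[0,0,-0.143],0.04],[[0,0,0],[0,0,-0.143],0.04],[[0,0,0],[0,0,-0.143],0.04],[[0,0,0],[0,0,-0.143],0.04],[[0,0,0],[0,0,-0.143],0.04]]' >/dev/null; python3 -m inch '[[[0,0,0],[0,0,-0.143],0.04],[[0,0,0],[0,0,-0.143],0.04],[[0,0,0],[0,0,-0.143],0.04],[[0,0,0],[0,0,-0.143],0.04],[[0,0,0],[0,0,-0.141],0.04],[[0,0,0],[0,0,0],0.04],[[0,0,0],[0,0,0],0.04]]'
python3 - <<'E'
from h import *
import cv2
s=robot.state();w=robot.read_camera("wrist");p=[.5013,-.1762,-.192]
c,sn=np.cos(p[2]),np.sin(p[2]);d=s["position"][:2]-p[:2]
print("local",c*d[0]+sn*d[1],-sn*d[0]+c*d[1],s["q"])
print(Ro.from_rotvec(s["ee_rot"]).as_matrix().round(3))
H=np.array(w["hand_eye"]);R=Ro.from_rotvec(s["ee_rot"]).as_matrix()
def pw(X):
    c=(R.T@(np.asarray(X)-s["position"]).T).T-H[:3,3];c=c@H[:3,:3];return (c[:,:2]/c[:,2:]*w["fx"]+[w["cx"],w["cy"]])
i=w["img"]
for a in pw(W(p,[[-.028,.035,.188],[.028,.035,.188]])): print(a); cv2.drawMarker(i,(int(a[0]),int(a[1])),(0,0,255),0,8)
cv2.imwrite("pics/w6.png",cv2.resize(i,None,fx=1.5,fy=1.5))
E
```

```text
time: 10.65
position: [0.5056, -0.1419, 0.2546]
ee_rot: [-0.307, -3.125, -0.001]
ft_force: [0.2, 0.1, -0.4]
opening: 0.04
grip_force: 0.0
local -0.002281298276214946 0.034450502942741636 [ 0.73668489  0.09290158 -0.58174247  1.6485717   0.05104723  1.41757385
  1.52374248]
[[-0.981  0.195 -0.002]
 [ 0.195  0.981  0.001]
 [ 0.002  0.    -1.   ]]
[259.15017103 160.3584784 ]
[259.34441751 223.1605358 ]
```

View pics/w6.png

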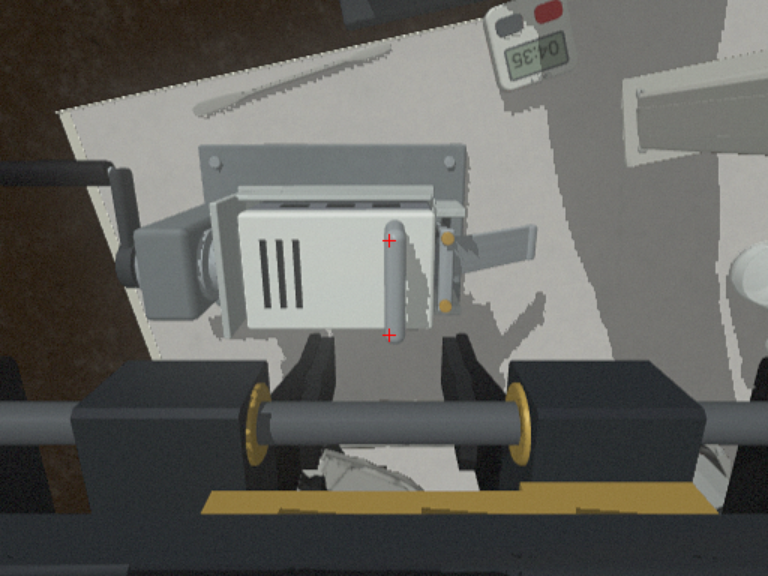

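The handle bar shows at column 395, about 3 mm left (+y) of my estimate; I correct that, descend and grip.

```bash
python3 -m inch '[[[-0.002,0.003,0.02],[0,0,0],0.04],[[0,0,0.025],[0,0,0],0.04],[[0,0,0.02],[0,0,0],0.04],[[0,0,0.0105],[0,0,0],0.04],[[0,0,0],[0,0,0],0.025],[[0,0,0],[0,0,0],0.015],[[0,0,0],[0,0,0],0.008],[[0,0,0],[0,0,0],0.005],[[0,0,0],[0,0,0],0.005]]'
```

```text
time: 11.6
position: [0.5091, -0.1396, 0.181]
ee_rot: [0.301, 3.126, -0.0]
ft_force: [-0.4, -0.1, -0.0]
opening: 0.009
grip_force: 0.0
```

```bash
python3 -m inch '[[[0,0,0],[0,0,0],0.0],[[0,0,0],[0,0,0],0]]'
```

```text
time: 11.8
position: [0.5088, -0.1395, 0.1805]
ee_rot: [0.301, 3.127, -0.0]
ft_force: [0.7, 0.1, 0.2]
opening: 0.0016
grip_force: 0.0
```

The jaws closed on nothing. The lever also bottomed about 28 mm lower than expected. The finger gap seen in the wrist picture gives a depth of about 0.177 m. So the fingertips really sit about 23 mm behind the reported TCP. I open, go lower and regrip.

```bash
python3 -m inch '[[[0,0,0],[0,0,0],0.04],[[0,0,0],[0,0,0],0.04],[[0,0,0],[0,0,0],0.04],[[0,0,0],[0,0,0],0.04],[[0,0,0.01],[0,0,0],0.04],[[0,0,0.01],[0,0,0],0.04],[[0,0,0.005],[0,0,0],0.04],[[0,0,0.005],[0,0,0],0.04],[[0,0,0],[0,0,0],0.04]]'; python3 -m inch '[[[0,0,0.003],[0,0,0],0.03],[[0,0,0],[0,0,0],0.02],[[0,0,0],[0,0,0],0.005],[[0,0,0],[0,0,0],0],[[0,0,0],[0,0,0],0],[[0,0,0],[0,0,0],0],[[0,0,0],[0,0,0],0]]'
```

```text
time: 12.7
position: [0.5083, -0.1394, 0.1494]
ee_rot: [-0.301, -3.126, -0.001]
ft_force: [0.3, -0.0, 0.0]
opening: 0.0399
grip_force: 0.0
time: 13.4
position: [0.509, -0.1394, 0.1476]
ee_rot: [0.301, 3.127, 0.0]
ft_force: [-0.4, 1.2, 1.5]
opening: 0.0107
grip_force: 30.0
```

```bash
python3 -m inch '[[[0,0,0],[0,0,0],0.03],[[0,0,0],[0,0,0],0.03],[[0,0,0],[0,0,0],0.03],[[0,0,0.004],[0,0,0],0.03],[[0,0,0.004],[0,0,0],0.03],[[0,0,0],[0,0,0],0.03]]'; python3 -m inch '[[[0,0,0.0],[0,0,0],0.005],[[0,0,0],[0,0,0],0.0],[[0,0,0],[0,0,0],0],[[0,0,0],[0,0,0],0],[[0,0,0],[0,0,0],0],[[0,0,0],[0,0,0],0]]'
```

```text
time: 14.0
position: [0.5083, -0.1394, 0.1385]
ee_rot: [-0.301, -3.126, -0.001]
ft_force: [-0.8, 0.1, 0.3]
opening: 0.03
grip_force: 0.0
time: 14.6
position: [0.5089, -0.1394, 0.1395]
ee_rot: [0.301, 3.127, 0.0]
ft_force: [0.1, 1.8, 0.5]
opening: 0.0108
grip_force: 29.8
```

```bash
python3 -m inch '[[[0,0,-0.001],[0,0,0],0],[[0,0,-0.001],[0,0,0],0],[[0,0,-0.001],[0,0,0],0]]'|grep -E "pos|ft"; for i in 1 2 3; do python3 -m inch '[[[0,0,-0.0005],[0,0,0],0],[[0,0,0],[0,0,0],0]]' | grep -E 'posi|ft_'; done
```

```text
position: [0.5085, -0.1395, 0.1422]
ft_force: [-1.1, -1.2, -2.5]
position: [0.5087, -0.1394, 0.1428]
ft_force: [0.4, -0.1, -2.5]
position: [0.5086, -0.1392, 0.1431]
ft_force: [0.5, 1.0, -5.0]
position: [0.5086, -0.1389, 0.1435]
ft_force: [1.7, 2.6, -8.6]
```

```bash
python3 -m inch '[[[0,0,-0.0005],[0,0,0],0],[[0,0,0],[0,0,0],0]]' | grep -E 'posi|ft_';python3 -m inch '[[[0,0,-0.0004],[0,0,0],0],[[0,0,0],[0,0,0],0]]' | grep -E 'posi|ft_'
```

```text
position: [0.5084, -0.1387, 0.1437]
ft_force: [1.8, 4.0, -11.9]
position: [0.5084, -0.1385, 0.1439]
ft_force: [2.5, 5.8, -14.3]
```

Holding about 14–15 N now for over a second.

```bash
python3 -m inch '[[[0,0,-0.0001],[0,0,0],0],[[0,0,0],[0,0,0],0],[[0,0,0],[0,0,0],0],[[0,0,0],[0,0,0],0],[[0,0,0],[0,0,0],0],[[0,0,0],[0,0,0],0]]' | grep -E 'posi|ft_|grip';python3 -m inch '[[[0,0,0],[0,0,0],0],[[0,0,0],[0,0,0],0],[[0,0,0],[0,0,0],0],[[0,0,0],[0,0,0],0],[[0,0,0],[0,0,0],0],[[0,0,0],[0,0,0],0],[[0,0,0],[0,0,0],0]]' | grep -E 'posi|ft_'
```

```text
position: [0.5083, -0.1385, 0.144]
ft_force: [1.5, 5.9, -15.2]
grip_force: 30.5
position: [0.5083, -0.1385, 0.144]
ft_force: [2.1, 4.9, -15.5]
```

```bash
python3 -m inch '[[[0,0,0.002],[0,0,0],0],[[0,0,0.0025],[0,0,0],0],[[0,0,0],[0,0,0],0.02],[[0,0,0],[0,0,0],0.03],[[0,0,0],[0,0,0],0.03],[[0,0,-0.02],[0,0,0],0.03],[[0,0,-0.03],[0,0,0],0.04],[[0,0,-0.035],[0,0,0],0.04],[[0,0,-0.035],[0,0,0],0.04]]' | grep -E 'posi|ft_|open'; python3 -m inch '[[[0.015,-0.035,0],[0,0,0],0.05],[[0.015,-0.038,0],[0,0,0],0.05],[[0.015,-0.038,0],[0,0,0],0.05],[[0.015,-0.038,0],[0,0,0],0.05],[[0,-0.038,0],[0,0,0],0.05],[[0,-0.038,0],[0,0,0],0.05],[[0,0,0],[0,0,0.143],0.05],[[0,0,0],[0,0,0.143],0.05],[[0,0,0],[0,0,0.143],0.05],[[0,0,0],[0,0,0.143],0.05]]'>/dev/null;  python3 -m inch '[[[0,0,0],[0,0,0.143],0.05],[[0,0,0],[0,0,0.143],0.05],[[0,0,0],[0,0,0.143],0.05],[[0,0,0],[0,0,0.143],0.05],[[0,0,0],[0,0,0.143],0.05],[[0,0,0],[0,0,0.143],0.05],[[0,0,0],[0,0,0.141],0.05],[[0,0,0],[0,0,0],0.05]]'
python3 - <<'E'
from h import *
s=robot.state();p=[.5013,-.1762,-.192]
c,sn=np.cos(p[2]),np.sin(p[2]);d=s["position"][:2]-p[:2]
print("local",c*d[0]+sn*d[1],-sn*d[0]+c*d[1],s["q"])
print(Ro.from_rotvec(s["ee_rot"]).as_matrix().round(3))
w=robot.read_camera("wrist")
import cv2; H=np.array(w["hand_eye"]);R=Ro.from_rotvec(s["ee_rot"]).as_matrix()
def pw(X):
    c=(R.T@(np.asarray(X)-s["position"]).T).T-H[:3,3];c=c@H[:3,:3];return (c[:,:2]/c[:,2:]*w["fx"]+[w["cx"],w["cy"]])
i=w["img"]
for a in pw(W(p,[[-.06,-.144,.135],[-.06,-.215,.135]])): print(a); cv2.drawMarker(i,(int(a[0]),int(a[1])),(0,0,255),0,8)
cv2.imwrite("pics/w7.png",cv2.resize(i,None,fx=1.5,fy=1.5))
E
```

```text
position: [0.5086, -0.1396, 0.262]
ft_force: [1.1, -0.1, -0.2]
opening: 0.0387
time: 19.9
position: [0.407, -0.3491, 0.2607]
ee_rot: [2.426, 1.995, -0.0]
ft_force: [0.0, -0.4, 0.5]
opening: 0.05
grip_force: 0.0
local -0.059550886986623836 -0.1877556786167424 [ 0.9120146   0.09128281 -0.30651424  1.62795408  0.02805298  1.42605083
  0.40817229]
[[ 0.193  0.981  0.   ]
 [ 0.981 -0.193 -0.001]
 [-0.     0.    -1.   ]]
[258.22782848 128.49572428]
[258.38388148 196.86249306]
```

View pics/w7.png

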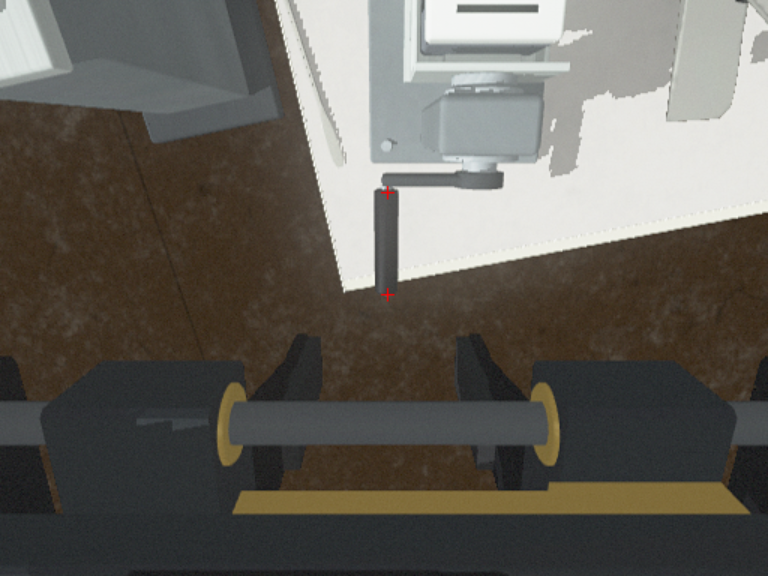

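The projected grip ends land exactly on the black grip. I descend and grip it.

```bash
python3 -m inch '[[[0,0,0.035],[0,0,0],0.05],[[0,0,0.035],[0,0,0],0.05],[[0,0,0.035],[0,0,0],0.05],[[0,0,0.03],[0,0,0],0.05],[[0,0,0.02],[0,0,0],0.05],[[0,0,0.013],[0,0,0],0.05]]'| grep -E 'posi|ft_|open'; python3 -m inch '[[[0,0,0],[0,0,0],0.03],[[0,0,0],[0,0,0],0.015],[[0,0,0],[0,0,0],0.0],[[0,0,0],[0,0,0],0],[[0,0,0],[0,0,0],0],[[0,0,0],[0,0,0],0],[[0,0,0],[0,0,0],0]]'
```

```text
position: [0.4063, -0.3485, 0.0908]
ft_force: [0.0, -0.1, 0.7]
opening: 0.0502
time: 21.25
position: [0.406, -0.349, 0.0926]
ee_rot: [-2.424, -1.997, 0.002]
ft_force: [-5.7, 2.3, 4.1]
opening: 0.0153
grip_force: 30.0
```

```bash
python3 -m inch '[[[0,0.0005,-0.0078],[0,0,0],0],[[0,0.0015,-0.0077],[0,0,0],0],[[0,0.0026,-0.0074],[0,0,0],0],[[0,0.0034,-0.0071],[0,0,0],0],[[0,0,0],[0,0,0],0]]'| grep -E 'posi|ft_|open'; python3 -m inch '[[[0,0.0095,-0.0124],[0,0,0],0],[[0,0.0124,-0.0095],[0,0,0],0],[[0,0,0],[0,0,0],0]]'| grep -E 'posi|ft_|open'
```

```text
position: [0.4146, -0.3506, 0.1236]
ft_force: [-6.1, 0.9, 4.7]
opening: 0.0154
position: [0.4376, -0.3552, 0.1458]
ft_force: [-1.9, -0.9, 5.8]
opening: 0.0151
```

```bash
python3 -m inch '[[[0,0.0145,-0.006],[0,0,0],0],[[0,0.0155,-0.002],[0,0,0],0],[[0,0,0],[0,0,0],0]]'| grep -E 'posi|ft_|open'; python3 -m inch '[[[0,0.0155,0.002],[0,0,0],0],[[0,0.0145,0.006],[0,0,0],0],[[0,0,0],[0,0,0],0]]'| grep -E 'posi|ft_|open'
```

```text
position: [0.4669, -0.3609, 0.1528]
ft_force: [-0.4, -3.7, 0.9]
opening: 0.0149
position: [0.4959, -0.3665, 0.1439]
ft_force: [0.3, -2.6, -4.1]
opening: 0.0153
```

```bash
python3 -m inch '[[[0,0.0124,0.0095],[0,0,0],0],[[0,0.0095,0.0124],[0,0,0],0],[[0,0,0],[0,0,0],0]]'| grep -E 'posi|ft_|open'; python3 -m inch '[[[0,0.0034,0.0071],[0,0,0],0],[[0,0.0026,0.0074],[0,0,0],0],[[0,0,0],[0,0,0],0]]'| grep -E 'posi|ft_|open'
```

```text
position: [0.5166, -0.3706, 0.1214]
ft_force: [-2.2, -4.0, -4.0]
opening: 0.0151
position: [0.5218, -0.3717, 0.1078]
ft_force: [-3.3, -3.0, -4.1]
opening: 0.0155
```

```bash
python3 -m inch '[[[0,0.0015,0.0077],[0,0,0],0],[[0,0.0005,0.0068],[0,0,0],0],[[0,0,0],[0,0,0],0]]'| grep -E 'posi|ft_|open'; for i in 1 2 3; do python3 -m inch '[[[0,0,0.0007],[0,0,0],0],[[0,0,0],[0,0,0],0]]'| grep -E 'posi|ft_|open'; done
```

```text
position: [0.5237, -0.3721, 0.0934]
ft_force: [-4.6, -2.9, -3.6]
opening: 0.0152
position: [0.5237, -0.3721, 0.0932]
ft_force: [-5.2, -1.3, 0.1]
opening: 0.0151
position: [0.5238, -0.3721, 0.0928]
ft_force: [-5.7, -2.0, 2.2]
opening: 0.0154
position: [0.5239, -0.3721, 0.0926]
ft_force: [-7.5, 0.1, 5.5]
opening: 0.015
```

Force is rising at the stop. I press a little more, then release and lift clear.

```bash
python3 -m inch '[[[0,0,0.0008],[0,0,0],0],[[0,0,0.0008],[0,0,0],0],[[0,0,0],[0,0,0],0]]'| grep -E 'posi|ft_|open'; python3 -m inch '[[[0,0,0],[0,0,0],0.03],[[0,0,0],[0,0,0],0.05],[[0,0,0],[0,0,0],0.05],[[0,0,0],[0,0,0],0.05],[[0,0,-0.02],[0,0,0],0.05],[[0,0,-0.04],[0,0,0],0.05],[[0,0,-0.04],[0,0,0],0.05],[[0,-0.02,-0.04],[0,0,0],0.05],[[0,-0.02,-0.03],[0,0,0],0.05],[[0,0,0],[0,0,0],0.05]]'| grep -E 'time|posi|ft_|open'
python3 - <<'E'
from h import *
import cv2
i=robot.read_camera("scene")["img"][170:350,170:310];cv2.imwrite("pics/f.png",cv2.resize(i,None,fx=3.3,fy=3.3,interpolation=cv2.INTER_CUBIC))
E
```

```text
position: [0.524, -0.3721, 0.0923]
ft_force: [-11.4, 2.1, 14.9]
opening: 0.0148
time: 25.45
position: [0.4856, -0.3654, 0.2654]
ft_force: [0.8, -0.0, 1.1]
opening: 0.0499
```

View pics/f.png

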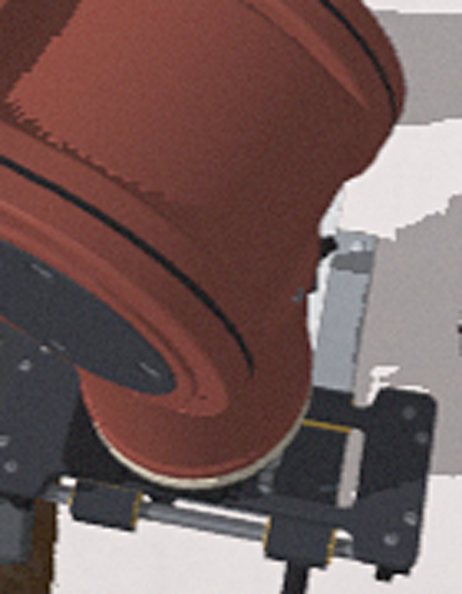

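```bash
python3 -c "
from bench import robot
print(robot.close_job())"
```

```text
the job is handed in; nothing more can be done
None
```

I handed the job in, though my last picture was blocked by the arm so I did not see the end state: the latch was pressed to its stop (about 23 N), the tug held at about 15 N for over a second, and the cradle was cranked a half turn to its stop and released (I viewed 12 pictures, two over the limit of 10).

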